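# Close the tile press and start it with the two-button pair

## Task

On the pottery bench, push the tile press's orange-fronted tray fully home into the press with the fingertips, leaving the clay tile lying in it untouched. Only then press the two green start buttons on the control box down together, one fingertip on each and never one without the other, hold both fully down for at least two seconds, then let both come up and move clear. Keep off the red stop button, pick nothing up, and leave the other things on the bench where they stand.

Things in the scene. Friction and masses are not known exactly. Their poses are not given: they have to be found in the camera images.
- press: blue bench tile press, fixed to the table. Origin on the table under the middle of the housing's front face; its x points into the machine, y to its left, z up. Housing 200 deep (x 0 to 200), 190 wide, roof at 94 high, with a round aluminium cylinder (116 across, top at 143) on the roof around x = 125. Its tray slides out of the front along -x.
- tray (a joint): how far the press's tray stands out, in m: 0 is fully home against its stop, 0.075 to 0.105 at the start. It slides along the press's x with about 2.5 N of friction and stays where it is left. The open-topped aluminium tray has a 120 x 120 recess, 12 deep, with the tile in it, and ends in the orange front plate.
- tray_front (a point): middle of the outer (robot-side) face of the tray's orange front plate, 60 above the table. The plate is 132 wide, 10 thick, upright, from 18 to 88 above the table; push it on this face along the press's x. When home, this face stands 40 in front of the housing's front face.
- tile: dark grey-green raw clay tile, 70 x 70 x 12, 0.1 kg, lying loose in the tray's recess; origin at the centre of its underside. It is dragged along by the tray and must not be touched.
- console: grey control box with an aluminium top, fixed to the table, 150 (its x) x 190 (its y) x 58 high; origin on the table under its centre. Two green start buttons at x = -30, y = +30 and -30; red stop button in a yellow collar at x = +45, y = 0.
- start_left_top (a point): centre of the top face of the green start button on the box's +y side; 34 across, top about 78 above the table and 8 above its black collar (50 across, 12 high). The two green buttons stand 60 apart, centre to centre, along the box's y, and are pressed straight down.
- start_right_top (a point): centre of the top face of the other green start button, on the box's -y side; same size and height.
- start_left (a joint): how far that green button is pressed, in m: 0 up, 0.008 fully down. Spring-loaded: starts to move at about 1.4 N, fully down at 4.5 N (about 9 N for the pair); comes back up when let go.
- start_right (a joint): the same for the other green button.
- stop (a joint): how far the red stop button is pressed, in m: 0 up, 0.006 down. Not to be pressed. 28 across, its top about 76 above the table.
- cutter_a: steel ring cutter 36 across, 28 high, loose, standing on the control box's top at its far -y corner; origin at the centre of its underside. Bystander.
- cutter_b: steel ring cutter 48 across, 30 high, loose, standing on the press's roof near its front; origin at the centre of its underside. Bystander.
- pot: small dark clay pinch pot 60 across, 45 high, loose on the table on the robot's side of the control box; origin at the centre of its underside. Bystander.
- cup: white plastic cup 84 across, 110 high, to the robot's left; origin at the centre of its underside. Bystander.
- rolling_pin: wooden rolling pin 300 long, 48 thick, along its x, to the robot's right; origin at the middle of its underside. Bystander.
- glaze_jar: amber jar with black cap, 64 across, 80 high, to the robot's right; origin at the centre of its underside. Bystander.
- modelling_brush: wooden brush lying on the table to the left, under 30 high, along its x; origin at its underside. Bystander.
There are look-alikes about, which are no part of the job. Leave any blue or turquoise look-alike of the console alone.

How it is judged:
By the outcome, as a careful person would: the job done as asked, in the order asked, and still so for the second after the job is handed in, with the robot touching nothing.
It also fails if it takes over 59 s, if anything falls off the work surface, if the arm or the gripper's body presses on something with over 40 N, if the wrist force passes 120 N, or if a joint passes its speed limit or range.

## Robot

A 7-joint arm with a two-finger parallel gripper is mounted at the origin on the work surface. World frame = base frame: x ahead of the robot, y to its left, z up, the work surface at z = 0. Lengths are in m, angles in degrees, forces in N, time in s.
With the tool pointing down it reaches from about 0.425 to 0.875 m from the base axis. Payload 4.7 kg.
Tool frame: the origin (TCP) lies at the very end of the fingers, on their centre line; the grasp point (between the pads) lies 19 mm behind it; z points along the fingers, y is the line along which they close (so a half turn about z gives the same grasp; the last joint's range is limited). The gripper opens to 87 mm and grips with 3 to 60 N. Pads are 19 mm wide; open, the fingers measure 117 mm over their backs; the gripper's body (75 mm by 190 mm) begins 51 mm behind the grasp point.
Start: joints at [-65.082, 18.392, -4.016, 83.108, 1.295, 78.541, -3.26], TCP at [0.266, 0.593, 0.223] pointing down, gripper open.
Joint ranges: [-163.93, 163.93], [-17.29, 119.83], [-79.2, 71.16], [3.27, 140.29], [-89.18, 269.18], [5.43, 117.66], [-154.24, 154.24]. Speed limits (degrees/s): [147.25, 147.25, 180, 180, 180, 180, 180].

## Interface

Orientations are given as [roll, pitch, yaw] about the fixed x, y, z axes, in that order (R = Rz(yaw) Ry(pitch) Rx(roll)).
In Python, from cell import telemetry, cams, env gives the robot as it stands.
- The arm moves only by the tool arm_command, never from a script. Its argument "series" is text: rows parted by semicolons, each of 5 numbers parted by spaces: the shift along the tool's x, y, z in mm, then the turn about the tool's z in rad, then the closure in counts, from 0 (fully open) to 255 (shut). A call has 1 to 20 rows; each row shifts and turns the commanded pose from where the row before left it, along the tool's axes as they then stand; what a row does not reach is not made up. A row lasts 1/12 s, in which the tool goes at most 41.7 mm and 7.16 degrees, less where a joint would pass 70% of its speed; a pose out of reach is approached as far as the arm can. A call is refused whole if a number of a shift passes 41.7 or a number of a turn 0.125, either way. A call with a gripper value outside its range is refused whole. The fingers move at their own pace and stop on an object; "squeeze" is the grip in N (left out, the last holds). Time passes only in rows, so rows that do not move let the fingers close. It gives the time, the measured TCP pose, the force, the opening and the grip force at its end, in the units of the state.
- telemetry.get_obs(): the state, without advancing time (a new reading comes with each control period).
- cams.read_camera(name): name is "side" or "top" or "wrist"; returns the picture (420x560x3 uint8, blue, green, red); there is no depth.
- cams.calibration(name): a dict with "K" (3x3 intrinsics, pixels), "origin" and "rotation" of the camera in the world; the wrist camera has in their place "hand_eye" (4x4, takes a point from camera to tool coordinates, whose origin is the TCP and whose axes are the flange's). Camera axes: x right, y down, z forward; pixel columns grow to the right and rows downward; lengths in m; the calibration is good to about 2 mm. A picture is of the moment at which its call begins: read the wrist's pose just before it. calibration takes no time and is no camera call.
- env.sign_off(): hands the job in; it is judged then, once.
The state is a dict: "time_s": time; "qpos": joint angles; "joint_velocities": joint speeds; "effort": joint torques, N m; "tool_pos": TCP position; "tool_rot": TCP orientation; "force": force on the tool from outside, world axes, zero at the start; "wrist_torque": the same for the moment, N m; "grip_width": finger opening in m; "grasp_force": force on a finger pad.
Only numpy, scipy, OpenCV 4.12 (cv2) and the standard library are available. Lean on these libraries where they do the work, as an engineer would, in place of code of your own. Each camera call takes 0.05 s, during which the arm holds its last target. There are 200 camera calls.

## Working session

There is one attempt and no reset: what is moved stays moved. The work goes in short steps, Python scripts to look and compute and a tool call to move; the robot and the scene stay as the last step left them, time stands still between calls to the robot, and variables do not carry over. Pictures are saved under pics/ and viewed, at most 10 in all, crops included, and the job is handed in when it is done.

Besides the shell and the picture viewer there is one more tool, called after "Request:" by a JSON object that holds its "fn" and its "kwargs". arm_command: Moves the arm, as the interface text tells. Its arguments: {"type":"object","properties":{"series":{"type":"string"},"squeeze":{"type":"number"}},"required":["series"]}

```bash
mkdir -p pics; ls; python3 - <<'E'
from cell import telemetry,cams,env
import cv2,numpy as np
o=telemetry.get_obs();print({k:np.round(v,3) for k,v in o.items()})
for n in("top","side"):
    im=cams.read_camera(n);cv2.imwrite(f"pics/{n}0.png",im)
    c=cams.calibration(n);print(n,c)
print(cams.calibration("wrist"))
E
```

```text
pics
{'time_s': np.float64(0.0), 'qpos': array([-65.081,  18.44 ,  -4.018,  83.175,   1.294,  78.539,  -3.261]), 'joint_velocities': array([ 0.033, -0.03 , -0.02 , -0.128,  0.077,  0.085, -0.07 ]), 'effort': array([ 0.0000e+00, -4.9128e+01, -4.0400e-01, -3.1254e+01, -6.4000e-02,
        4.4000e-02,  0.0000e+00]), 'tool_pos': array([0.265, 0.593, 0.221]), 'tool_rot': array([-1.79892e+02,  4.00000e-03,  1.55892e+02]), 'force': array([-0.378, -0.03 , -0.477]), 'wrist_torque': array([ 0.049,  0.008, -0.015]), 'grasp_force': np.float64(0.0), 'grip_width': np.float64(0.087)}
top {'K': array([[431.06734424,   0.        , 285.03048862],
       [  0.        , 431.06734424, 207.44103444],
       [  0.        ,   0.        ,   1.        ]]), 'origin': array([ 0.37799089, -0.01660375,  1.51953084]), 'rotation': array([-1.76166718e+02, -8.97344827e-02, -8.94839410e+01])}
side {'K': array([[397.30465162,   0.        , 279.65891052],
       [  0.        , 397.30465162, 209.50662453],
       [  0.        ,   0.        ,   1.        ]]), 'origin': array([ 0.02931615, -0.62092326,  0.98196279]), 'rotation': array([-139.939512  ,   -0.5152144 ,  -35.76148844])}
{'K': array([[311.98707001,   0.        , 274.36941496],
       [  0.        , 311.98707001, 211.68048523],
       [  0.        ,   0.        ,   1.        ]]), 'hand_eye': array([[-4.65969162e-04, -9.56758860e-01, -2.90881876e-01,
         7.94463559e-02],
       [ 9.99999042e-01, -8.24961627e-04,  1.11151865e-03,
        -4.38835592e-04],
       [-1.30342170e-03, -2.90881079e-01,  9.56758328e-01,
        -1.61520482e-01],
       [ 0.00000000e+00,  0.00000000e+00,  0.00000000e+00,
         1.00000000e+00]])}
```

View pics/top0.png

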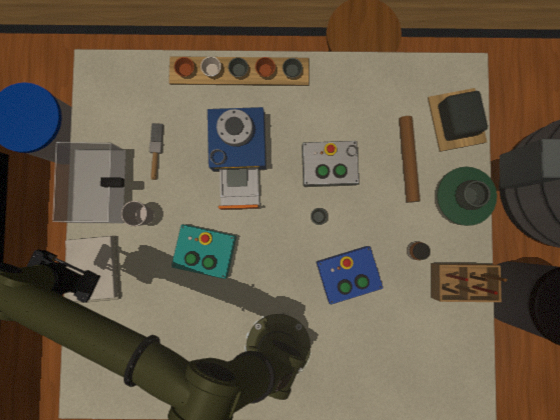

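View pics/side0.png

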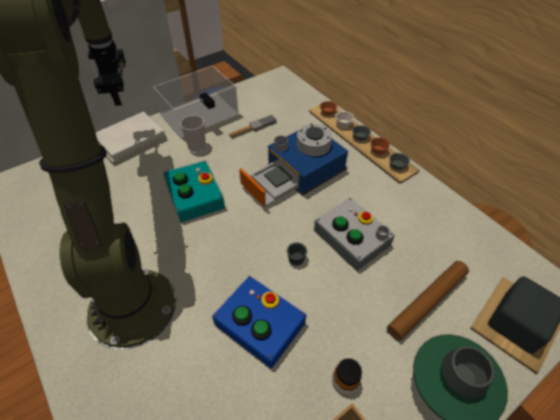

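The pictures show three button boxes in the top view: turquoise (205,250), blue (349,275) and grey with an aluminium top (331,163). The grey one fits the description, because it has a steel ring at its far −y corner and the pot on the robot's side. The press is at (237,138), with its orange tray front at (239,207). I'll measure these and confirm with one crop.

```bash
cat > h.py <<'E'
import cv2,numpy as np
from scipy.spatial.transform import Rotation as R
from cell import telemetry,cams,env
def cam(n,obs=None):
    c=cams.calibration(n)
    if n!="wrist": return c["K"],R.from_euler("xyz",c["rotation"],degrees=True).as_matrix(),np.array(c["origin"])
    H=c["hand_eye"];Rt=R.from_euler("xyz",obs["tool_rot"],degrees=True).as_matrix()
    return c["K"],Rt@H[:3,:3],Rt@H[:3,3]+obs["tool_pos"]
def ray(C,uv,z):
    K,r,o=C;d=r@np.linalg.solve(K,[uv[0],uv[1],1.]);return o+d*(z-o[2])/d[2]
def blobs(im,lo,hi,amin=20,roi=None):
    m=cv2.inRange(cv2.cvtColor(im,cv2.COLOR_BGR2HSV),lo,hi)
    if roi: k=np.zeros_like(m);x0,y0,x1,y1=roi;k[y0:y1,x0:x1]=255;m&=k
    n,l,s,c=cv2.connectedComponentsWithStats(m)
    return m,[(tuple(np.round(c[i],1)),s[i].tolist()) for i in range(1,n) if s[i][4]>=amin]
E
python3 - <<'E'
from h import *
im=cv2.imread("pics/top0.png");C=cam("top")
cv2.imwrite("pics/crop.png",cv2.resize(im[95:230,190:380],None,fx=4,fy=4,interpolation=cv2.INTER_CUBIC))
m,b=blobs(im,(45,80,30),(85,255,255),20,(300,140,362,190))
for c,s in b:print("green",c,s,ray(C,c,.078).round(4))
m,b=blobs(im,(5,140,80),(16,255,255),8,(210,190,270,220))
for c,s in b:print("orange",c,s,ray(C,c,.06).round(4))
m,b=blobs(im,(100,100,30),(125,255,255),200,(200,95,275,180))
p=cv2.boxPoints(cv2.minAreaRect(cv2.findNonZero(m)))
for q in p:print("housing",q,ray(C,q,.094).round(4))
S=cam("side");im=cv2.imread("pics/side0.png")
m,b=blobs(im,(45,80,30),(85,255,255),20,(320,195,395,260))
for c,s in b:print("sgreen",c,s,ray(S,c,.078).round(4))
m,b=blobs(im,(5,140,80),(16,255,255),20,(225,150,280,210))
for c,s in b:print("sorange",c,s,ray(S,c,.053).round(4))
E
```

```text
green (np.float64(340.1), np.float64(169.7)) [335, 165, 11, 10, 86] [ 0.6038 -0.2025  0.078 ]
green (np.float64(322.3), np.float64(170.3)) [318, 166, 10, 10, 83] [ 0.6012 -0.1425  0.078 ]
orange (np.float64(237.9), np.float64(206.5)) [219, 205, 39, 4, 129] [0.4775 0.1419 0.06  ]
housing [207.13983  109.195335] [0.8024 0.2471 0.094 ]
housing [262.8779   107.337395] [0.8106 0.0596 0.094 ]
housing [264.80685 165.20642] [0.6141 0.0508 0.094 ]
housing [209.06879 167.06436] [0.6061 0.2365 0.094 ]
sgreen (np.float64(340.2), np.float64(221.6)) [334, 217, 13, 10, 108] [ 0.5968 -0.1477  0.078 ]
sgreen (np.float64(354.8), np.float64(234.8)) [349, 230, 13, 11, 118] [ 0.5989 -0.2075  0.078 ]
sorange (np.float64(252.7), np.float64(186.8)) [240, 169, 25, 37, 396] [0.4777 0.1353 0.053 ]
```

View pics/crop.png

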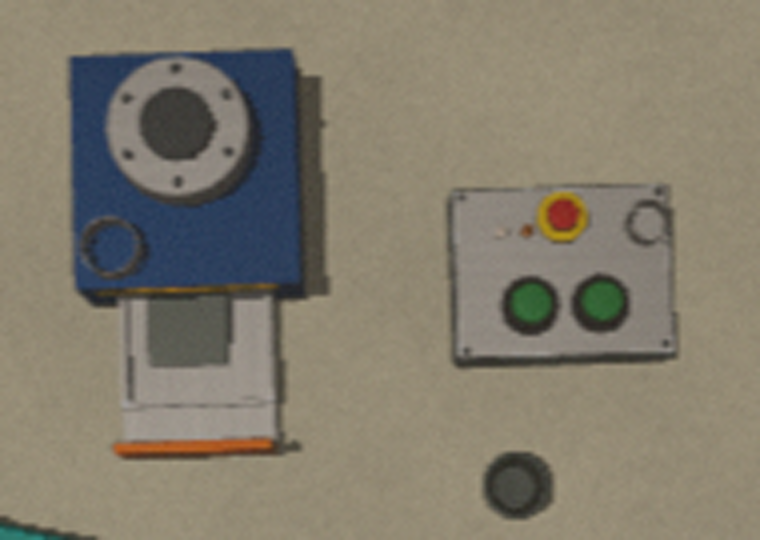

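The crop confirms the grey console: green buttons at (530,305) and (602,300), red button in a yellow collar at (563,215), and a steel ring at (650,222). The press tray is out, with its orange front at (195,448). I'll move above and in front of the tray now, with the fingers about 45 mm apart.

Request:
{"fn": "arm_command", "kwargs": {"series": "0 0 0 -0.1156 123;0 0 0 -0.1156 123;0 0 0 -0.1156 123;0 0 0 -0.1156 123;-9.2 -28.9 0 0 123;-9.2 -28.9 0 0 123;-9.2 -28.9 0 0 123;-9.2 -28.9 0 0 123;-9.2 -28.9 0 0 123;-9.2 -28.9 0 0 123;-9.2 -28.9 0 0 123;-9.2 -28.9 0 0 123;-9.2 -28.9 0 0 123;-9.2 -28.9 0 0 123;-9.2 -28.9 0 0 123;-9.2 -28.9 0 0 123;-9.2 -28.9 0 0 123;-9.2 -28.9 0 0 123;-9.2 -28.9 0 0 123;-9.2 -28.9 0 0 123"}}

```text
time_s: 1.77
tool_pos: [0.4319, 0.1359, 0.2223]
tool_rot: [180.0, -0.0, -177.6]
force: [0.2, 0.4, 0.0]
grip_width: 0.0452
grasp_force: 0.0
```

```bash
python3 - <<'E'
from h import *
o=telemetry.get_obs();im=cams.read_camera("wrist");cv2.imwrite("pics/w1.png",im)
print({k:np.round(o[k],4) for k in("time_s","tool_pos","tool_rot","grip_width","force","qpos")})
m,b=blobs(im,(5,140,80),(16,255,255),100);C=cam("wrist",o)
for c,s in b:
    print(c,s)
E
```

```text
{'time_s': np.float64(1.7667), 'tool_pos': array([0.4319, 0.1359, 0.2223]), 'tool_rot': array([ 1.799968e+02, -1.530000e-02, -1.776118e+02]), 'grip_width': np.float64(0.0452), 'force': array([0.2095, 0.3507, 0.0109]), 'qpos': array([-36.0156,  -6.3857,  14.1622, 110.0808,   1.5978,  76.1309,
        70.0671])}
(np.float64(272.1), np.float64(234.9)) [211, 221, 124, 29, 3203]
```

View pics/w1.png

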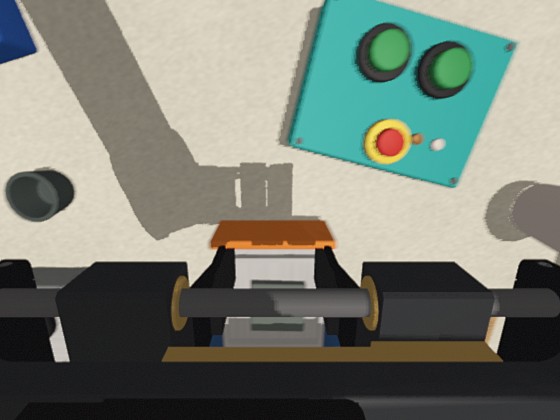

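The wrist picture shows the orange face from the robot's side. Its lower edge is at row 221 (220–330) and its top edge at about row 246 (211–335). The fingers straddle its middle.

```bash
python3 - <<'E'
from h import *
o=telemetry.get_obs();C=cam("wrist",o)
for uv,z in(((220,221),.018),((330,221),.018),((211,245),.088),((335,245),.088),((211,249),.088),((335,249),.088)):print(uv,ray(C,uv,z).round(4))
E
```

```text
(220, 221) [0.4806 0.0621 0.018 ]
(330, 221) [0.476  0.1982 0.018 ]
(211, 245) [0.4827 0.0647 0.088 ]
(335, 245) [0.4784 0.1917 0.088 ]
(211, 249) [0.4872 0.0646 0.088 ]
(335, 249) [0.4829 0.1921 0.088 ]
```

Request:
{"fn": "arm_command", "kwargs": {"series": "0 0 29.5 0 123;0 0 29.5 0 123;0 0 29.5 0 123;0 0 29.5 0 123;0 0 29.5 0 123;0 0 29.5 0 123;0 0 0 0 123;-9 0 0 0 123;-9 0 0 0 123;-6 0 0 0 123;-4 0 0 0 123;-4 0 0 0 123;-4 0 0 0 123;-4 0 0 0 123;-4 0 0 0 123;-4 0 0 0 123"}}

```text
time_s: 3.15
tool_pos: [0.48, 0.1397, 0.0457]
tool_rot: [180.0, -0.0, -177.6]
force: [-3.1, 0.5, 2.4]
grip_width: 0.0451
grasp_force: 1.6
```

Request:
{"fn": "arm_command", "kwargs": {"series": "-4 0 0 0 123;-4 0 0 0 123;-4 0 0 0 123;-4 0 0 0 123;-4 0 0 0 123;-4 0 0 0 123;-4 0 0 0 123;-4 0 0 0 123;-4 0 0 0 123;-4 0 0 0 123;-4 0 0 0 123;-4 0 0 0 123;-4 0 0 0 123;-4 0 0 0 123;-4 0 0 0 123;-4 0 0 0 123"}}

```text
time_s: 4.48
tool_pos: [0.544, 0.1421, 0.0454]
tool_rot: [-180.0, -0.0, -177.6]
force: [-3.0, 1.1, 0.6]
grip_width: 0.0451
grasp_force: 1.6
```

Request:
{"fn": "arm_command", "kwargs": {"series": "-2 0 0 0 123;-2 0 0 0 123;-2 0 0 0 123;-2 0 0 0 123;-2 0 0 0 123;-1 0 0 0 123;-1 0 0 0 123"}}

```text
time_s: 5.07
tool_pos: [0.5558, 0.1425, 0.0455]
tool_rot: [-180.0, -0.0, -177.6]
force: [-2.5, 2.5, -0.3]
grip_width: 0.0448
grasp_force: 1.3
```

Request:
{"fn": "arm_command", "kwargs": {"series": "-1 0 0 0 123;-1 0 0 0 123;-1 0 0 0 123;-1 0 0 0 123;-1 0 0 0 123"}}

```text
time_s: 5.48
tool_pos: [0.5587, 0.1426, 0.0455]
tool_rot: [-180.0, -0.3, -177.6]
force: [-10.5, -0.5, 6.8]
grip_width: 0.045
grasp_force: 5.6
```

Request:
{"fn": "arm_command", "kwargs": {"series": "-1 0 0 0 123;-1 0 0 0 123;-1 0 0 0 123;0 0 0 0 123;0 0 0 0 123"}}

```text
time_s: 5.9
tool_pos: [0.5585, 0.1426, 0.0455]
tool_rot: [-180.0, -0.6, -177.6]
force: [-18.8, -0.4, 12.4]
grip_width: 0.0449
grasp_force: 9.0
```

```bash
python3 - <<'E'
from h import *
o=telemetry.get_obs();im=cams.read_camera("top");s=cams.read_camera("side")
a=cv2.resize(im[95:230,190:380],(560,398),interpolation=cv2.INTER_CUBIC)
cv2.imwrite("pics/t2.png",cv2.resize(s[100:270,220:400],None,fx=3.5,fy=3.5,interpolation=cv2.INTER_CUBIC))
print(o["tool_pos"],o["force"])
E
```

```text
[0.55849924 0.14255982 0.0455302 ] [-18.83024136  -0.42832859  12.43799591]
```

View pics/t2.png

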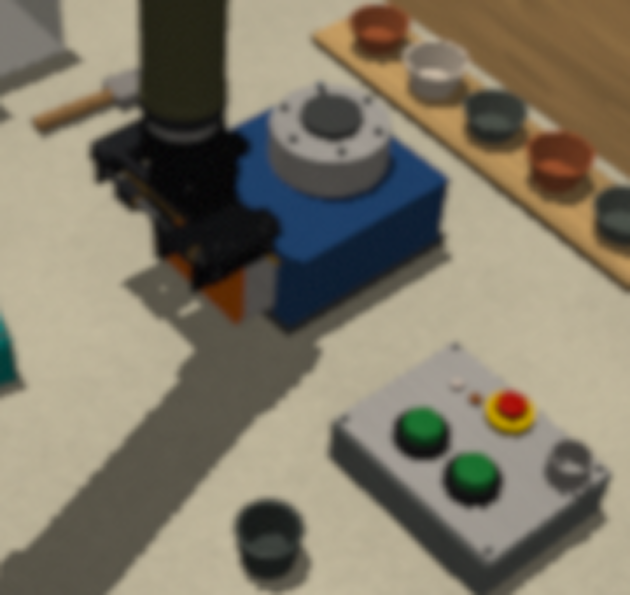

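The tray is hard against its stop: the force rose to 19 N with no further motion, and the face stands about 40 mm in front of the housing. I'll back off, rise, and go over towards the console.

Request:
{"fn": "arm_command", "kwargs": {"series": "10 0 0 0 123;20 0 0 0 123;20 0 0 0 123;0 0 -33 0 123;0 0 -33 0 123;0 0 -33 0 123;0 0 -33 0 123;0 0 -33 0 123;-0.7 -28.7 0 0 123;-0.7 -28.7 0 0 123;-0.7 -28.7 0 0 123;-0.7 -28.7 0 0 123;-0.7 -28.7 0 0 123;-0.7 -28.7 0 0 123;-0.7 -28.7 0 0 123;-0.7 -28.7 0 0 123;-0.7 -28.7 0 0 123;-0.7 -28.7 0 0 123"}}

```text
time_s: 7.5
tool_pos: [0.5335, -0.1484, 0.2114]
tool_rot: [-179.9, 0.2, -177.7]
force: [0.7, -0.1, -0.3]
grip_width: 0.045
grasp_force: 0.0
```

Request:
{"fn": "arm_command", "kwargs": {"series": "-1 -28.7 0 0 123;0 0 0 0 123;0 0 0 0 123;0 0 0 0 123"}}

```text
time_s: 7.83
tool_pos: [0.5354, -0.1743, 0.2108]
tool_rot: [-180.0, 0.1, -177.6]
force: [-0.0, 0.6, -0.9]
grip_width: 0.0451
grasp_force: 0.0
```

```bash
python3 - <<'E'
from h import *
o=telemetry.get_obs();im=cams.read_camera("wrist");cv2.imwrite("pics/w2.png",im)
C=cam("wrist",o);print(o["tool_pos"],o["tool_rot"])
m,b=blobs(im,(45,80,30),(85,255,255),150)
P=[]
for c,s in b:print("green",c,s,ray(C,c,.078).round(4))
t=cams.read_camera("top")
m,b=blobs(t,(5,140,80),(16,255,255),8,(210,150,270,220))
for c,s in b:print("orange",c,s,ray(cam("top"),c,.088).round(4))
E
```

```text
[ 0.53538541 -0.17429156  0.21077824] [-1.79988736e+02  8.42222857e-02 -1.77648987e+02]
green (np.float64(245.2), np.float64(262.6)) [234, 246, 25, 34, 721] [ 0.602  -0.2023  0.078 ]
green (np.float64(299.2), np.float64(262.8)) [284, 246, 31, 34, 885] [ 0.6    -0.1463  0.078 ]
orange (np.float64(236.9), np.float64(177.5)) [218, 176, 39, 5, 134] [0.5728 0.1438 0.088 ]
```

View pics/w2.png

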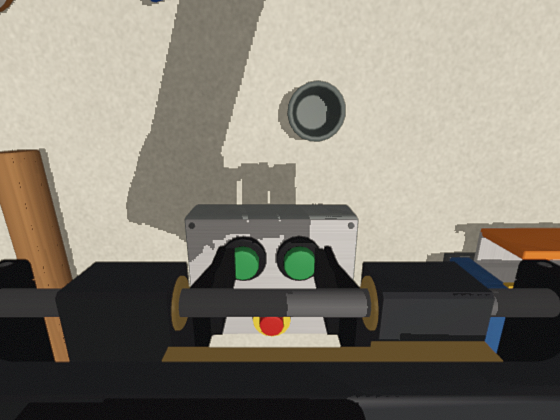

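The wrist picture shows the grey console with its green buttons at (245,262) and (299,263), the finger tips on either side of them, and the red button at (271,325), well away from where the fingers will press. The pot at (316,110) hasn't moved. I'll move over the pair and down to just above them.

Request:
{"fn": "arm_command", "kwargs": {"series": "-16.6 -0.7 0 0 123;-16.6 -0.7 0 0 123;-16.6 -0.7 0 0 123;-16.6 -0.7 0 0 123;0 0 24 0 123;0 0 24 0 123;0 0 24 0 123;0 0 24 0 123;0 0 12 0 123;0 0 8 0 123;0 0 0 0 123;0 0 0 0 123;0 0 0 0 123"}}

```text
time_s: 9.02
tool_pos: [0.6026, -0.1745, 0.0962]
tool_rot: [-180.0, 0.2, -177.6]
force: [-0.3, 0.0, -0.1]
grip_width: 0.0454
grasp_force: 0.0
```

```bash
python3 - <<'E'
from h import *
o=telemetry.get_obs();print(o["tool_pos"],o["tool_rot"],o["force"])
w=cams.read_camera("wrist")[200:400,130:420];s=cams.read_camera("side")[170:280,290:420]
a=cv2.resize(w,(580,400));b=cv2.resize(s,(473,400),interpolation=cv2.INTER_CUBIC)
cv2.imwrite("pics/c3.png",cv2.resize(np.hstack([a,b]),(800,304)))
E
```

```text
[ 0.6025533  -0.17446704  0.09624629] [-1.79969515e+02  1.57977137e-01 -1.77597064e+02] [-0.30009235  0.03241118 -0.11867995]
```

View pics/c3.png

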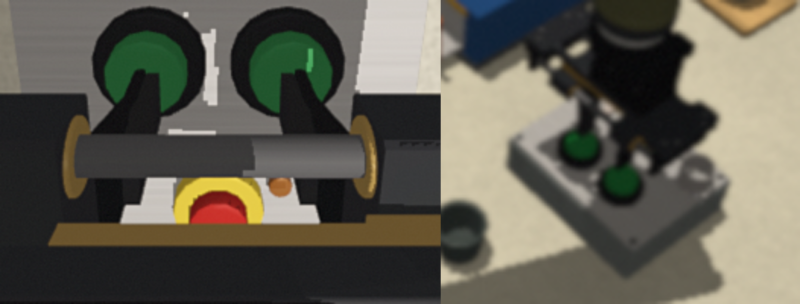

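The fingertips line up with the green buttons: wrist tips at (145,70) and (290,70) against button centres (147,70) and (292,72). The side view agrees. Pressing now.

Request:
{"fn": "arm_command", "kwargs": {"series": "0 0 7 0 123;0 0 6 0 123;0 0 5 0 123;0 0 5 0 123;0 0 4 0 123;0 0 1 0 123;0 0 0 0 123"}}

```text
time_s: 9.7
tool_pos: [0.6023, -0.1745, 0.074]
tool_rot: [179.8, 0.1, -177.6]
force: [-16.0, 5.9, 42.2]
grip_width: 0.0448
grasp_force: 21.3
```

```bash
python3 - <<'E'
from h import *
o=telemetry.get_obs();print(o["tool_pos"],o["tool_rot"],o["force"],o["wrist_torque"],o["time_s"])
w=cams.read_camera("wrist")[200:350,150:400];s=cams.read_camera("side")[190:260,310:400]
a=cv2.resize(w,(667,400),interpolation=cv2.INTER_CUBIC);b=cv2.resize(s,(514,400),interpolation=cv2.INTER_CUBIC)
cv2.imwrite("pics/c4.png",cv2.resize(np.hstack([a,b]),(800,271)))
E
```

```text
[ 0.60227226 -0.17448953  0.073984  ] [ 1.79842330e+02  1.41794788e-01 -1.77625892e+02] [-15.97122692   5.8949555   42.22834049] [1.21480583e+00 3.56962275e+00 8.25180588e-04] 9.7
```

View pics/c4.png

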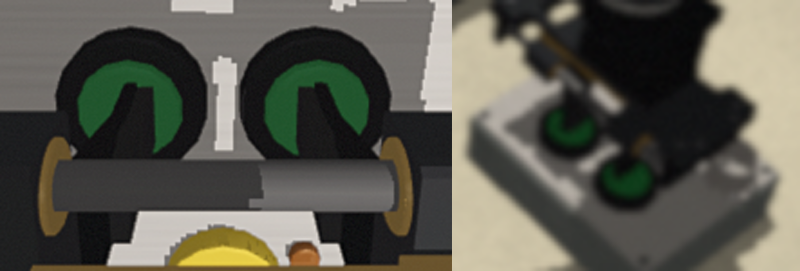

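Both fingertips are on the green buttons, at about (133,90) and (335,90) in the crop, and the buttons are sunk flush in their collars. The load is shared evenly and well above 9 N. I'll ease off slightly and hold.

Request:
{"fn": "arm_command", "kwargs": {"series": "0 0 -1 0 123;0 0 -1 0 123;0 0 0 0 123;0 0 0 0 123;0 0 0 0 123;0 0 0 0 123;0 0 0 0 123;0 0 0 0 123;0 0 0 0 123;0 0 0 0 123;0 0 0 0 123;0 0 0 0 123;0 0 0 0 123;0 0 0 0 123;0 0 0 0 123;0 0 0 0 123;0 0 0 0 123;0 0 0 0 123;0 0 0 0 123;0 0 0 0 123"}}

```text
time_s: 11.47
tool_pos: [0.6022, -0.1745, 0.0741]
tool_rot: [179.9, 0.1, -177.6]
force: [-10.7, 4.2, 32.1]
grip_width: 0.0451
grasp_force: 16.0
```

Request:
{"fn": "arm_command", "kwargs": {"series": "0 0 0 0 123;0 0 0 0 123;0 0 0 0 123;0 0 0 0 123;0 0 0 0 123;0 0 0 0 123;0 0 0 0 123;0 0 0 0 123;0 0 0 0 123;0 0 0 0 123;0 0 0 0 123;0 0 0 0 123;0 0 0 0 123;0 0 0 0 123;0 0 0 0 123;0 0 0 0 123;0 0 0 0 123;0 0 0 0 123"}}

```text
time_s: 12.97
tool_pos: [0.6022, -0.1745, 0.0741]
tool_rot: [179.9, 0.1, -177.6]
force: [-11.2, 3.4, 31.9]
grip_width: 0.045
grasp_force: 16.0
```

Request:
{"fn": "arm_command", "kwargs": {"series": "0 0 -10 0 123;0 0 -20 0 123;0 0 -30 0 123;0 0 -30 0 123;0 0 -30 0 123;0 0 -30 0 123;30 0 0 0 123;30 0 0 0 123;30 0 0 0 123;30 0 0 0 123;0 0 0 0 123;0 0 0 0 123;0 0 0 0 123;0 0 0 0 123;0 0 0 0 123"}}

```text
time_s: 14.22
tool_pos: [0.4823, -0.179, 0.2183]
tool_rot: [-180.0, -0.0, -177.6]
force: [-0.4, -0.0, 0.4]
grip_width: 0.0451
grasp_force: 0.0
```

```bash
python3 - <<'E'
from h import *
s=cams.read_camera("side");t=cams.read_camera("top")
cv2.imwrite("pics/end.png",np.hstack([cv2.resize(s,(400,300)),cv2.resize(t,(400,300))]))
m,b=blobs(t,(5,140,80),(16,255,255),8,(210,150,270,220))
for c,s_ in b:print("orange",c,s_)
a=cv2.imread("pics/side0.png")
for n,i in(("before",a),("after",s)):
  print(n,blobs(i,(45,80,30),(85,255,255),20,(320,195,395,260))[1])
E
```

```text
orange (np.float64(236.9), np.float64(177.5)) [218, 176, 39, 5, 134]
before [((np.float64(340.2), np.float64(221.6)), [334, 217, 13, 10, 108]), ((np.float64(354.8), np.float64(234.8)), [349, 230, 13, 11, 118])]
after [((np.float64(343.8), np.float64(224.7)), [341, 222, 6, 6, 23]), ((np.float64(354.9), np.float64(235.0)), [349, 230, 13, 11, 122])]
```

View pics/end.png

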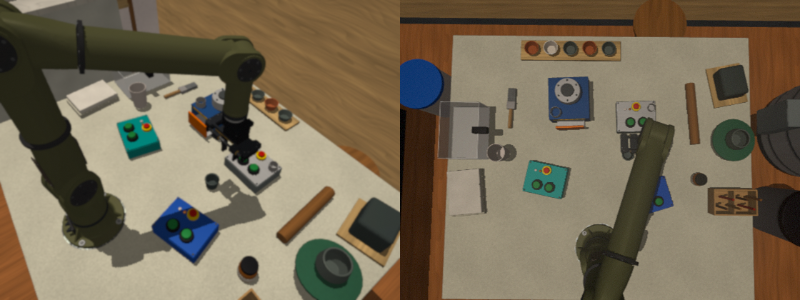

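The final picture shows the tray in, with its orange front at (572,125) in the right half. The pot and the cutter on the console have not moved, and the gripper is clear above the table. The visible green button is back up, and the other one is partly hidden by the gripper. Handing in.

```bash
python3 -c "
from cell import env
print(env.sign_off())"
```

```text
the job is handed in; nothing more can be done
None
```

I pushed the tray home against its stop, pressed both green start buttons together and held them fully down for about 3 s, then let go, moved clear and handed the job in; the gripper partly hid one button in the final picture, so I saw only the other one back up.

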